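Turn the parts carousel to its empty hook and hang the coupling ring

ROBOT

A 7-joint arm with a two-finger parallel gripper is mounted at the origin on the work surface. World frame = base frame: x ahead of the robot, y to its left, z up, the work surface at z = 0. Lengths are in m, angles in rad, forces in N, time in s.
With the tool pointing down it reaches from about 0.425 to 0.925 m from the base axis. Payload 6.8 kg.
Tool frame: the origin (TCP) lies on the centre line of the jaws, within the pads' length; the fingertips stand 25 mm ahead of it and the grasp point (between the pads) lies 6 mm ahead of it; z points along the fingers, y is the line along which they close (so a half turn about z gives the same grasp; the last joint's range is limited). The gripper opens to 88 mm and grips with 3 to 60 N. Pads are 20 mm wide; open, the fingers measure 115 mm over their backs; the gripper's body (75 mm by 178 mm) begins 61 mm behind the grasp point.
Start: joints at [-1.284, 0.477, 0.022, 1.555, -0.011, 1.109, -0.083], TCP at [0.26, 0.623, 0.248] pointing down, gripper open.
Joint ranges: [-2.96, 2.96], [-0.34, 2.1], [-1.41, 1.46], [0.24, 2.44], [-1.37, 4.51], [0.17, 1.92], [-2.96, 2.96]. Speed limits (rad/s): [2.39, 2.39, 3.14, 3.14, 3.14, 3.14, 3.14].

INTERFACE

Orientations are given as [roll, pitch, yaw] about the fixed x, y, z axes, in that order (R = Rz(yaw) Ry(pitch) Rx(roll)).
In Python, from bench import manip gives the robot as it stands.
- The arm moves only by the tool drive_effector, called in YAML: its name, and indented under it one key for each argument. Schema: {"type":"object","properties":{"moves":{"type":"object","properties":{"x":{"type":"array","items":{"type":"number"},"minItems":1,"maxItems":5},"y":{"type":"array","items":{"type":"number"},"minItems":1,"maxItems":5},"z":{"type":"array","items":{"type":"number"},"minItems":1,"maxItems":5},"drx":{"type":"array","items":{"type":"number"},"minItems":1,"maxItems":5},"dry":{"type":"array","items":{"type":"number"},"minItems":1,"maxItems":5},"drz":{"type":"array","items":{"type":"number"},"minItems":1,"maxItems":5}},"additionalProperties":false,"required":["x","y","z","drx","dry","drz"]},"finger_gap":{"type":"number"},"grip_force":{"type":"number"},"only":{"type":"string"},"quiet":{"type":"boolean"},"lines":{"type":"string"}},"required":["moves"],"additionalProperties":false}. moves is an object with one list for each field, all of the same length, 1 to 5, a row being the entries at one place: x, y, z (the shift in m), drx, dry, drz (a rotation vector in rad); each row shifts and turns the commanded pose from where the row before left it, along the tool's axes as they then stand; what a row does not reach is not made up. A row lasts 1/8 s, in which the tool goes at most 0.0625 m and 0.188 rad, less where a joint would pass 70% of its speed; a pose out of reach is approached as far as the arm can. finger_gap is the finger opening in m, set as the call begins (left out keeps the last). The fingers move at their own pace and stop on an object; grip_force is the grip in N (left out, the last holds). Time passes only in rows, so rows that do not move let the fingers close. The tool returns the time, the measured TCP pose, the force, the opening and the grip force at its end. only (a regular expression) keeps the lines of the reply that match it, lines (a string "A,B") keeps lines A to B, and quiet returns only ok. Input that does not fit is refused with a message, and nothing moves.
- manip.get_state(): the state, without advancing time (a new reading comes with each control period).
- manip.get_image(name): name is "scene" or "top"; returns the picture (420x560x3 uint8, red, green, blue); there is no depth.
- manip.camera_params(name): a dict with "fov_y" (degrees; the focal length in pixels is half the picture's height over the tangent of half this angle, whatever the lens; pixels are square), "cx", "cy" (the principal point, pixels), "rvec" (rotation vector, rad) and "tvec" (3), from world to camera coordinates, as OpenCV has them. Camera axes: x right, y down, z forward; pixel columns grow to the right and rows downward; lengths in m; the calibration is good to about 2 mm. A picture is of the moment at which its call begins. camera_params takes no time and is no camera call.
- manip.close_job(): hands the job in; it is judged then, once.
The state is a dict: "t": time; "joint_pos": joint angles; "qd": joint speeds; "joint_efforts": joint torques, N m; "tool_pos": TCP position; "tcp_rot": TCP orientation; "contact_force": force on the tool from outside, world axes, zero at the start; "moment": the same for the moment, N m; "width": finger opening in m; "grasp_force": force on a finger pad.
Only numpy, scipy, OpenCV 4.12 (cv2) and the standard library are available. Lean on these libraries where they do the work, as an engineer would, in place of code of your own. Each camera call takes 0.05 s, during which the arm holds its last target. There are 200 camera calls.

TASK

Turn the parts carousel until its empty hook stands over the tongue of the foot (the loading place). Then hang the large grey ring that lies on the bench on that empty hook, leaving the hook over the tongue.

Things in the scene. Friction and masses are not known exactly. Their poses are not given: they have to be found in the camera images.
- ring: Large loose ring, grey plastic: outer diameter 64 mm, hole 44 mm, 14 mm thick, about 30 g, flat on the bench. Origin: centre of its underside; z along its axis. Nearby lie a smaller ring (42 mm) and a 64 mm round cover without a hole, not needed. Let go flat around a hook's upright just above the level part, the ring tips outward and hangs down from the level part.
- hook (a point): Tip of the carousel's one empty hook (turns with the head). Four alike hooks at right angles, 10 mm round steel: each runs level out from the hub, upper face 115 mm above the bench, then straight up 100 mm from the axis to this tip at 155 mm. The other three carry rings like the loose one, hanging from the level part. Axes: x level from the tip towards the hub, z up.
- hub (a point): Top centre of the turning head, on its vertical axis, 125 mm above the bench: a 32 mm aluminium cylinder. The head turns both ways without end stop; about 1.5 N at a hook's upright turns it and it stays where left. The empty hook starts roughly on the side away from the tongue. The carousel's foot is fixed.
- mark (a point): Loading place: a point 18 mm above the bench over the aluminium tongue (30 mm wide, 10 mm thick) that sticks out of the carousel's round grey foot (diameter 170 mm) on the robot's side; 100 mm from the turning axis, straight below the empty hook's upright when that is in place.

How it is judged:
By the outcome, as a careful person would: the job done as asked, in the order asked, and still so for the second after the job is handed in, with the robot touching nothing.
It also fails if it takes over 67 s, if anything falls off the work surface, if the arm or the gripper's body presses on something with over 40 N, if the wrist force passes 120 N, or if a joint passes its speed limit or range.

## Working session

There is one attempt and no reset: what is moved stays moved. The work goes in short steps, Python scripts to look and compute and a tool call to move; the robot and the scene stay as the last step left them, time stands still between calls to the robot, and variables do not carry over. Pictures are saved under pics/ and viewed, at most 10 in all, crops included, and the job is handed in when it is done.

```bash
ls; mkdir -p pics
```

Run:
```python
from bench import manip
import cv2
for n in ("scene","top"):
    im=manip.get_image(n); cv2.imwrite(f"pics/{n}0.png",im[:,:,::-1]); print(n,manip.camera_params(n))
s=manip.get_state(); print(s)
```

```text
bench.py
pics
scene {'fov_y': 51.14459654700777, 'cx': 277.9662785894069, 'cy': 208.13481383947408, 'rvec': array([ 2.06649048,  1.26188364, -0.52394458]), 'tvec': array([-0.17870075, -0.26698154,  1.25713591])}
top {'fov_y': 53.33316570287457, 'cx': 279.61811435461044, 'cy': 207.6903723964251, 'rvec': array([ 2.17002608, -2.16363586,  0.09604457]), 'tvec': array([-0.04621567,  0.5359191 ,  0.88100238])}
{'t': 0.1, 'joint_pos': array([-1.2841053 ,  0.47769102,  0.02239999,  1.55630086, -0.01150269,
        1.10930106, -0.08309432]), 'qd': array([ 0.00107899, -0.0022525 , -0.00041172, -0.00317369,  0.00153124,
       -0.00070128,  0.00177693]), 'joint_efforts': array([ 3.58099460e-03, -5.84089494e+01,  1.53970052e+00, -2.73312145e+01,
       -5.42643748e-02,  1.31273648e-02,  3.52105826e-05]), 'tool_pos': array([0.25946893, 0.62261887, 0.24681959]), 'tcp_rot': array([-3.14002719e+00,  1.36406658e-04,  2.74677584e+00]), 'contact_force': array([ 0.40322027, -0.35994696, -0.26094595]), 'moment': array([-0.01868009, -0.01858943,  0.01389708]), 'grasp_force': 0.0, 'width': 0.08778792610442462}
```

View pics/scene0.png

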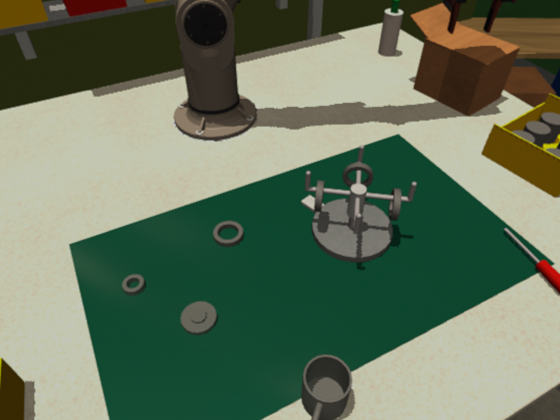

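View pics/top0.png

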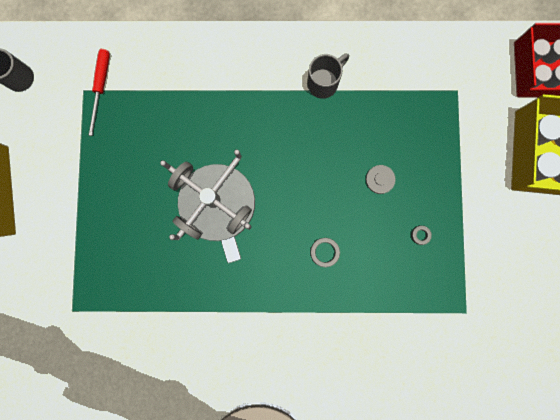

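The top view shows the hub at about (208,196), the empty hook's tip at (237,153), the tongue at (232,250) and the large ring at (325,252). The scene view shows the ring at (228,233), the hub at (358,188) and the tongue at (309,203). I'll enlarge crops next.

Create h.py:
```python
from bench import manip
import numpy as np, cv2
def cam(n):
    p=manip.camera_params(n); f=210/np.tan(np.radians(p['fov_y'])/2)
    K=np.array([[f,0,p['cx']],[0,f,p['cy']],[0,0,1]]); R=cv2.Rodrigues(p['rvec'])[0]
    return K,R,np.array(p['tvec'])
def proj(n,X):
    K,R,t=cam(n); return cv2.projectPoints(np.float64(X).reshape(-1,1,3),cv2.Rodrigues(R)[0],t,K,None)[0][:,0]
def plane(n,uv,z):
    K,R,t=cam(n); d=R.T@np.linalg.inv(K)@np.array([*uv,1.]); c=-R.T@t
    return c+d*(z-c[2])/d[2]
def tri(a,b):  # scene uv, top uv
    P=[cam(n)[0]@np.c_[cam(n)[1],cam(n)[2]] for n in("scene","top")]
    X=cv2.triangulatePoints(*P,np.float64(a),np.float64(b))[:,0]; X=X[:3]/X[3]
    return X, proj("scene",X)[0]-a, proj("top",X)[0]-b
```

Run:
```python
import cv2,numpy as np
a=cv2.imread('pics/scene0.png')[135:275,290:430]; b=cv2.imread('pics/top0.png')[140:275,150:270]
a=cv2.resize(a,(560,560),interpolation=cv2.INTER_CUBIC); b=cv2.resize(b,None,fx=4,fy=4,interpolation=cv2.INTER_CUBIC)
a=cv2.resize(a,(400,400));b=cv2.resize(b,(400,450))
c=np.zeros((450,800,3),np.uint8);c[:400,:400]=a;c[:,400:]=b
c=np.clip(c*1.6,0,255).astype(np.uint8)
cv2.imwrite('pics/c0.png',c)
from h import *
for n,box in(("scene",(205,215,255,250)),("top",(305,235,345,270))):
    im=cv2.imread(f'pics/{n}0.png')[box[1]:box[3],box[0]:box[2]].astype(int)
    sat=(im.max(2)-im.min(2)); m=((sat<25)&(im.max(2)>45)).astype(np.uint8)
    cs,_=cv2.findContours(m,cv2.RETR_EXTERNAL,cv2.CHAIN_APPROX_NONE); k=max(cs,key=len)
    e=cv2.fitEllipse(k); print(n,e[0][0]+box[0],e[0][1]+box[1],e[1])
print(proj("scene",[[.5,.1,0],[.5,.1,.1]]),proj("top",[[.5,.1,0]]))
```

```text
scene 227.44845581054688 232.11468124389648 (22.52908706665039, 30.492591857910156)
top 324.73374938964844 252.00555801391602 (28.45342445373535, 28.700037002563477)
[[340.29833875 214.97356983]
 [345.11269018 181.19401758]] [[214.69629076 224.79025108]]
```

View pics/c0.png

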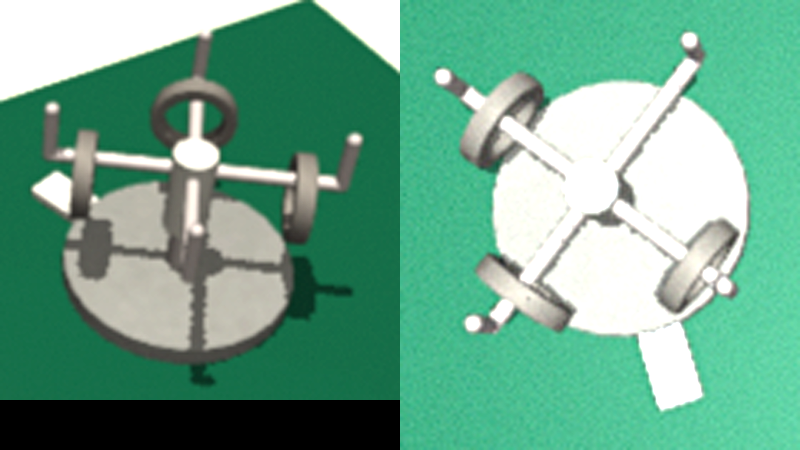

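Run:
```python
from h import *
np.set_printoptions(precision=4,suppress=True)
hub=tri((358.3,190.3),(207.9,196.1)); print('hub',hub)
T={}
for k,a,b in(('E',(359,215),(236.7,152.3)),('A',(308.2,171.8),(249.3,226.1)),('B',(361.8,148.5),(171.9,237.2)),('C',(413.9,184),(162.6,162.8))):
    r=tri(a,b);T[k]=r[0];print(k,r, 'ptop',plane('top',b,.155))
c=sum(T.values())/4;print('centre',c)
for k in T: d=T[k]-c;print(k,np.hypot(*d[:2]),np.degrees(np.arctan2(d[1],d[0])))
print('ring',tri((227.45,232.1),(324.73,252.0)),plane('top',(324.73,252.),.014),plane('scene',(227.45,232.1),.007))
e=plane('top',(234,260.9),.01);b=plane('top',(228,239),.01);print('tongue',e,b,np.degrees(np.arctan2(*(e-c)[1::-1])),np.degrees(np.arctan2(*(e-b)[1::-1])))
# foot circle from top: fit ellipse of grey minus
f=plane('top',(216.5,202.5),.012);print('foot',f)
print(manip.get_state()['tcp_rot'])
```

```text
hub (array([0.5498, 0.0954, 0.1172]), array([-0.1793,  0.0227]), array([-0.1718, -0.102 ]))
E (array([0.6298, 0.0366, 0.149 ]), array([-0.3097,  0.0382]), array([-0.2734, -0.1616])) ptop [0.6281 0.0354 0.155 ]
A (array([0.4903, 0.0126, 0.1517]), array([-1.1352,  0.0735]), array([-1.1471, -0.613 ])) ptop [0.489  0.0102 0.155 ]
B (array([0.4683, 0.1566, 0.1427]), array([-0.0016,  0.0002]), array([-0.0017, -0.001 ])) ptop [0.468  0.1533 0.155 ]
C (array([0.6091, 0.1767, 0.1478]), array([ 0.1894, -0.0365]), array([0.1756, 0.118 ])) ptop [0.6078 0.1749 0.155 ]
centre [0.5494 0.0956 0.1478]
E 0.09976661272299345 -36.25045653358809
A 0.10190380883255525 -125.4428958536623
B 0.10142687618918872 143.0406183366964
C 0.10063898877011966 53.62642534771501
ring (array([ 0.4404, -0.1442,  0.0085]), array([0.343 , 0.0054]), array([0.3359, 0.1407])) [ 0.4407 -0.1429  0.014 ] [ 0.4387 -0.1444  0.007 ]
tongue [0.4207 0.0547 0.01  ] [0.4683 0.0685 0.01  ] -162.35306616871645 -163.78970826952556
foot [0.5486 0.0949 0.012 ]
[-3.14    0.0001  2.7468]
```

Add to h.py:
```python
from scipy.spatial.transform import Rotation as Rn
def delta(p,yaw):
    s=manip.get_state(); R=Rn.from_euler('xyz',s['tcp_rot'])
    d=R.inv().apply(np.array(p)-s['tool_pos']); r=(R.inv()*Rn.from_euler('xyz',[np.pi,0,yaw])).as_rotvec()
    print('delta',d.round(4),r.round(4),'at',s['tool_pos'].round(4),s['tcp_rot'].round(3),'q',s['joint_pos'].round(2),'F',s['contact_force'].round(1),'w',round(s['width'],4))
```

Run:
```python
from h import *
im=cv2.imread('pics/top0.png').astype(int)
w=im[236:266,215:245]; m=((w.min(2)>150)).astype(np.uint8)
cs,_=cv2.findContours(m,cv2.RETR_EXTERNAL,cv2.CHAIN_APPROX_NONE);k=max(cs,key=len)+[215,236]
P=np.array([plane('top',q,.01)[:2] for q in k[:,0]]); r=cv2.minAreaRect(np.float32(P*1000)); print(r, P.min(0),P.max(0))
# foot: grey pixels
w=im[155:250,165:265]; m=((w.max(2)-w.min(2)<20)&(w.max(2)>60)&(w.max(2)<230)).astype(np.uint8)
m=cv2.morphologyEx(m,cv2.MORPH_OPEN,np.ones((15,15)))
cs,_=cv2.findContours(m,cv2.RETR_EXTERNAL,cv2.CHAIN_APPROX_NONE);k=cv2.convexHull(max(cs,key=len))+[165,155]
e=cv2.fitEllipse(k);print(e,plane('top',e[0],.012))
delta((.630,.036,.2),2.509)
```

```text
((450.41351318359375, 69.8347396850586), (63.66903305053711, 40.36309051513672), 18.55697250366211) [0.41825332 0.04166311] [0.47490185 0.09722493]
((216.06578063964844, 202.16744995117188), (75.11568450927734, 77.7828598022461), 115.62016296386719) [0.54933687 0.09592114 0.012     ]
delta [-0.5677 -0.3989  0.0475] [-0.0015  0.0003  0.2378] at [0.2595 0.6226 0.2468] [-3.14   0.     2.747] q [-1.28  0.48  0.02  1.56 -0.01  1.11 -0.08] F [ 0.4 -0.4 -0.3] w 0.0878
```

drive_effector:
  moves: {"x":[-0.0472,-0.0472,-0.0472,-0.0472,-0.0472],"y":[-0.0333,-0.0333,-0.0333,-0.0333,-0.0333],"z":[0,0,0,0,0],"drx":[0,0,0,0,0],"dry":[0,0,0,0,0],"drz":[0,0,0,0,0]}
  finger_gap: 0.036
  grip_force: 10

```text
t: 0.72
tool_pos: [0.4141, 0.3767, 0.2474]
tcp_rot: [-3.141, -0.0, 2.747]
contact_force: [0.9, 0.2, -0.0]
width: 0.0416
grasp_force: 0.0
```

drive_effector:
  moves: {"x":[-0.0472,-0.0472,-0.0472,-0.0472,-0.0472],"y":[-0.0333,-0.0333,-0.0333,-0.0333,-0.0333],"z":[0,0,0,0,0],"drx":[0,0,0,0,0],"dry":[0,0,0,0,0],"drz":[0,0,0,0,0]}

```text
t: 1.35
tool_pos: [0.5678, 0.1325, 0.2475]
tcp_rot: [-3.142, -0.0, 2.747]
contact_force: [0.8, 0.3, -0.2]
width: 0.036
grasp_force: 0.0
```

drive_effector:
  moves: {"x":[-0.04,-0.03,0],"y":[-0.03,-0.02,0],"z":[0.01,0.01,0],"drx":[0,0,0],"dry":[0,0,0],"drz":[0.12,0.12,0]}

```text
t: 1.72
tool_pos: [0.609, 0.055, 0.2265]
tcp_rot: [-3.139, -0.0, 2.501]
contact_force: [-0.3, 0.4, -0.3]
width: 0.0359
grasp_force: 0.0
```

```bash
python3 -c "
from h import *
delta((.630,.036,.2),2.509)"
```

```text
delta [-0.0283 -0.0026  0.0265] [-0.0029 -0.     -0.0082] at [0.609  0.055  0.2265] [-3.139 -0.     2.501] q [-0.43  0.4   0.31  1.75 -0.14  1.01  0.86] F [-0.3  0.4 -0.3] w 0.0359
```

drive_effector:
  moves: {"x":[-0.0285,0,0,0],"y":[-0.0025,0,0,0],"z":[0,0.04,0.036,0],"drx":[0,0,0,0],"dry":[0,0,0,0],"drz":[-0.008,0,0,0]}

```text
t: 2.22
tool_pos: [0.6279, 0.0416, 0.1491]
tcp_rot: [-3.138, -0.005, 2.518]
contact_force: [0.4, -0.8, -0.6]
width: 0.036
grasp_force: 0.0
```

Run:
```python
from h import *
delta((.630,.036,.15),2.509)
a=manip.get_image('scene')[120:280,280:440];b=manip.get_image('top')[130:280,150:300]
c=np.hstack([cv2.resize(x[:,:,::-1],(400,400),interpolation=cv2.INTER_CUBIC) for x in(a,b)])
cv2.imwrite('pics/c1.png',np.clip(c*1.5,0,255).astype(np.uint8))
```

```text
delta [-0.005  -0.0033 -0.0009] [-0.0037 -0.0049  0.0087] at [0.6279 0.0416 0.1491] [-3.138 -0.005  2.518] q [-0.37  0.52  0.28  1.77 -0.18  0.88  0.94] F [ 0.4 -0.8 -0.6] w 0.036
```

View pics/c1.png

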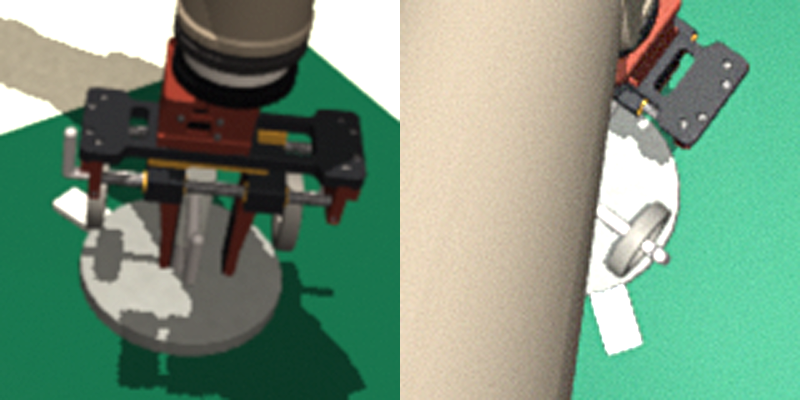

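In the crop the fingers, at about (168,240) and (235,240), straddle the upright at (197,240). I'll fix the small residual, close on the upright, then turn.

drive_effector:
  moves: {"x":[-0.005,0,0],"y":[-0.003,0,0],"z":[0,0,0],"drx":[0,0,0],"dry":[0.004,0,0],"drz":[0.008,0,0]}
  finger_gap: 0
  grip_force: 10

```text
t: 2.7
tool_pos: [0.633, 0.0345, 0.1524]
tcp_rot: [3.141, -0.003, 2.507]
contact_force: [0.5, -1.5, 3.4]
width: 0.0098
grasp_force: 10.5
```

drive_effector:
  moves: {"x":[0,0],"y":[0,0],"z":[0,0],"drx":[0,0],"dry":[0,0],"drz":[0,0]}
  finger_gap: 0
  grip_force: 10

```text
t: 2.95
tool_pos: [0.633, 0.0345, 0.1524]
tcp_rot: [3.141, -0.003, 2.507]
contact_force: [-0.4, -0.7, 6.3]
width: 0.0094
grasp_force: 10.0
```

```bash
python3 -c "
from h import *
delta((.630,.036,.15),2.509)"
```

```text
delta [ 0.0033 -0.0006  0.0024] [ 0.0007 -0.0032 -0.0023] at [0.633  0.0345 0.1524] [ 3.141e+00 -3.000e-03  2.507e+00] q [-0.36  0.52  0.29  1.76 -0.19  0.89  0.94] F [-0.4 -0.7  6.3] w 0.0094
```

drive_effector:
  moves: {"x":[0.0004,0.0017,0.0017,0],"y":[-0.0092,-0.0184,-0.0184,0],"z":[0,0,0,0],"drx":[0,0,0,0],"dry":[0,0,0,0],"drz":[0.09,0.18,0.18,0]}

```text
t: 3.45
tool_pos: [0.5974, 0.0041, 0.1524]
tcp_rot: [-3.14, -0.003, 2.054]
contact_force: [-1.6, -0.7, 5.1]
width: 0.0096
grasp_force: 10.0
```

Run:
```python
from h import *
s=manip.get_state();p=s['tool_pos']-[.5494,.0955,0];print(np.hypot(*p[:2]),np.degrees(np.arctan2(p[1],p[0])),np.degrees(s['tcp_rot']),s['contact_force'],s['grasp_force'])
```

```text
0.10327965262224661 -62.290094388794344 [-179.92106314   -0.18953415  117.69802282] [-1.60613867 -0.74081521  5.12702831] 10.003349483013153
```

drive_effector:
  moves: {"x":[0.0017,0.0017,0.0017,0.0017,0],"y":[-0.0184,-0.0184,-0.0184,-0.0184,0],"z":[0,0,0,0,0],"drx":[0,0,0,0,0],"dry":[0,0,0,0,0],"drz":[0.18,0.18,0.18,0.18,0]}

```text
t: 4.08
tool_pos: [0.525, -0.0045, 0.1522]
tcp_rot: [-3.137, -0.001, 1.336]
contact_force: [-2.6, -2.9, 5.4]
width: 0.0094
grasp_force: 10.0
```

drive_effector:
  moves: {"x":[0.0017,0.0017,0.0017,0.0017,0],"y":[-0.0184,-0.0184,-0.0184,-0.0184,0],"z":[0,0,0,0,0],"drx":[0,0,0,0,0],"dry":[0,0,0,0,0],"drz":[0.18,0.18,0.18,0.18,0]}

```text
t: 4.7
tool_pos: [0.4647, 0.0374, 0.1521]
tcp_rot: [-3.136, 0.003, 0.618]
contact_force: [-3.6, -0.9, 4.7]
width: 0.0095
grasp_force: 10.0
```

Run:
```python
from h import *
s=manip.get_state();p=s['tool_pos']-[.5494,.0955,0];print(np.hypot(*p[:2]),np.degrees(np.arctan2(p[1],p[0])),np.degrees(s['tcp_rot']),s['contact_force'],s['grasp_force'],s['joint_pos'].round(2))
# tongue edges from the first top picture, subpixel by row
im=cv2.imread('pics/top0.png').astype(float).min(2)
L=[];Rr=[]
for v in range(244,259):
    r=im[v,212:250]; lo,hi=np.median(r),r.max(); t=(lo+hi)/2; i=np.where(r>t)[0]
    a,b=i[0],i[-1]
    L.append((212+a-(r[a]-t)/(r[a]-r[a-1]),v)); Rr.append((212+b+(r[b]-t)/(r[b]-r[b+1]),v))
M=np.array([(plane('top',x,.01)+plane('top',y,.01))[:2]/2 for x,y in zip(L,Rr)])
W=[np.linalg.norm(plane('top',x,.01)-plane('top',y,.01)) for x,y in zip(L,Rr)]
print(np.round(W,4)); v=[cv2.fitLine(np.float32([plane('top',q,.01)[:2] for q in S]),cv2.DIST_L2,0,.01,.01)[:,0] for S in(L,Rr)]
for q in v: print(q,np.degrees(np.arctan2(-abs(q[1]),-abs(q[0]))))
m=M.mean(0)-[.5494,.0955]; print('centre dir',np.degrees(np.arctan2(m[1],m[0])),M.mean(0))
```

```text
0.10270300178279358 -145.53730988091283 [-1.79691505e+02  1.73938956e-01  3.54273865e+01] [-3.61879675 -0.94558813  4.65130501] 10.010267347097397 [-0.89  0.35  0.83  2.17 -0.38  0.77 -0.77]
[0.0309 0.0312 0.0314 0.0312 0.0312 0.0312 0.0312 0.031  0.0311 0.0312
 0.0311 0.0312 0.0312 0.0311 0.0305]
[0.95280564 0.3035809  0.44210953 0.0770737 ] -162.32718
[0.95480746 0.29722503 0.44221663 0.04595946] -162.70898
centre dir -162.41657204849082 [0.44216308 0.06151658]
```

drive_effector:
  moves: {"x":[0.0011,0.0011,0,0],"y":[-0.0152,-0.0152,0,0],"z":[0,0,0,0],"drx":[0,0,0,0],"dry":[0,0,0,0],"drz":[0.148,0.148,0,0]}

```text
t: 5.2
tool_pos: [0.4516, 0.064, 0.1521]
tcp_rot: [-3.137, 0.004, 0.324]
contact_force: [-2.6, -0.0, 3.1]
width: 0.0098
grasp_force: 10.0
```

Run:
```python
from h import *
s=manip.get_state();p=s['tool_pos']-[.5494,.0955,0];print(np.hypot(*p[:2]),np.degrees(np.arctan2(p[1],p[0])),np.degrees(s['tcp_rot']),s['contact_force'],s['grasp_force'],s['joint_pos'].round(2))
```

```text
0.10270686885414176 -162.15224231731062 [-179.76447751    0.21343147   18.55038443] [-2.60563228 -0.01462302  3.05888087] 10.000795125961304 [-1.02  0.36  0.91  2.19 -0.42  0.77 -1.08]
```

drive_effector:
  moves: {"x":[0,0,0,0,0],"y":[0,0,0,0,0],"z":[0,0,-0.04,-0.04,0],"drx":[0,0,0,0,0],"dry":[0,0,0,0,0],"drz":[0,0,0,0,0]}
  finger_gap: 0.036

```text
t: 5.82
tool_pos: [0.4544, 0.0636, 0.2344]
tcp_rot: [-3.137, -0.003, 0.321]
contact_force: [-0.4, 0.2, -0.5]
width: 0.0357
grasp_force: 0.0
```

```bash
python3 -c "
from h import *
delta((.4405,-.1435,.2),.3063)"
```

```text
delta [-0.0787  0.1923  0.0333] [-0.0047 -0.0031  0.0149] at [0.4544 0.0636 0.2344] [-3.137e+00 -3.000e-03  3.210e-01] q [-1.2   0.2   1.07  2.11 -0.22  0.94 -1.25] F [-0.4  0.2 -0.5] w 0.0357
```

drive_effector:
  moves: {"x":[-0.0197,-0.0197,-0.0197,-0.0197,0],"y":[0.0481,0.0481,0.0481,0.0481,0],"z":[0,0,0,0.033,0],"drx":[0,0,0,-0.005,0],"dry":[0,0,0,-0.003,0],"drz":[0,0,0,0.015,0]}
  finger_gap: 0.088
  grip_force: 12

```text
t: 6.45
tool_pos: [0.4347, -0.1494, 0.1965]
tcp_rot: [3.139, 0.011, 0.294]
contact_force: [-0.4, 0.4, -0.2]
width: 0.0825
grasp_force: 0.0
```

Run:
```python
from h import *
delta((.4405,-.1435,.03),.3063)
a=manip.get_image('scene')
b=manip.get_image('top')
cv2.imwrite('pics/scene2.png',a[:,:,::-1]);cv2.imwrite('pics/top2.png',b[:,:,::-1])
a=a[120:270,200:425];b=b[130:290,150:390]
c=np.vstack([cv2.resize(x[:,:,::-1],(450,300),interpolation=cv2.INTER_CUBIC) for x in(a,b)])
cv2.imwrite('pics/c2.png',np.clip(c*1.5,0,255).astype(np.uint8))
```

```text
delta [ 0.009  -0.0044  0.1664] [ 0.0025  0.0107 -0.0123] at [ 0.4347 -0.1494  0.1965] [3.139 0.011 0.294] q [-0.68  0.31  1.06  2.15 -0.34  0.88 -0.7 ] F [-0.4  0.4 -0.2] w 0.0825
```

View pics/c2.png

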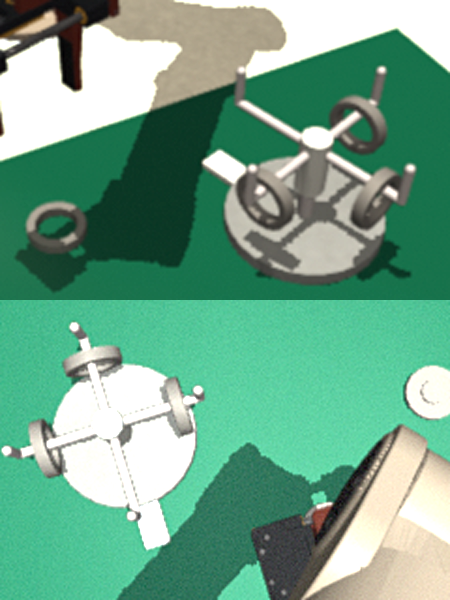

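The empty hook's tip is now near (220,245) in the top view and (320,155) in the scene view. The three carried rings are still on their hooks. I'll check the angle numerically and compute the hook position.

Run:
```python
from h import *
c=np.array([.5494,.0955])
for z in(.150,.155):
  for a in(-161,-162.5,-164):
    A=np.radians(a);X=[*(c+.1*np.array([np.cos(A),np.sin(A)])),z];print(z,a,proj('top',X),proj('scene',X))
X=tri((320,154.8),(220.4,245.2));print(X)
# opposite tips
for b in ((220.4,245.2),(150+76*.5333,130+28*.5333),(150+199*.5333,130+91*.5333),(150+8*.5333,130+152*.5333)):
    p=plane('top',b,.15)[:2];print(p,np.degrees(np.arctan2(*(p-c)[::-1])),np.hypot(*(p-c)))
im=cv2.imread('pics/top2.png')[235:270,205:250]; sc=cv2.imread('pics/scene2.png')[145:185,300:350]
cv2.imwrite('pics/c3.png',np.hstack([cv2.resize(np.clip(im*1.2,0,255).astype(np.uint8),(400,311)),cv2.resize(np.clip(sc*1.4,0,255).astype(np.uint8),(389,311))]))
```

```text
0.15 -161 [[220.95200128 244.53219098]] [[319.94519412 154.95860207]]
0.15 -162.5 [[219.60776261 244.97081427]] [[320.79303267 154.38378976]]
0.15 -164 [[218.25287127 245.37413115]] [[321.66386829 153.82560117]]
0.155 -161 [[220.54909386 244.50505818]] [[320.11036007 152.98585289]]
0.155 -162.5 [[219.19615813 244.94650765]] [[320.96134955 152.41167761]]
0.155 -164 [[217.83250334 245.35242364]] [[321.83542544 151.85411372]]
(array([0.45357377, 0.06399795, 0.14914559]), array([ 0.0398135 , -0.00352783]), array([0.04212163, 0.02291726]))
[0.4536092  0.06394862] -161.76925329144228 0.10085319330827834
[0.64346533 0.12414388] 16.936042445583876 0.09832984229757885
[ 0.57901042 -0.00133106] -72.99664826055644 0.10125725604766952
[0.51694723 0.18920812] 109.10187160650071 0.09916851268523923
```

drive_effector:
  moves: {"x":[0.009,0,0],"y":[-0.0045,0,0],"z":[0.04,0.06,0],"drx":[0,0,0],"dry":[0.011,0,0],"drz":[-0.012,0,0]}
  finger_gap: 0.088
  grip_force: 12

```text
t: 6.92
tool_pos: [0.4435, -0.1346, 0.0963]
tcp_rot: [-3.14, 0.001, 0.321]
contact_force: [-1.3, -0.7, 1.1]
width: 0.088
grasp_force: 0.0
```

```bash
python3 -c "
from h import *
delta((.4405,-.1435,.03),.3063)"
```

```text
delta [-0.0056  0.0076  0.0663] [-0.0015  0.0013  0.0148] at [ 0.4435 -0.1346  0.0963] [-3.14e+00  1.00e-03  3.21e-01] q [-0.5   0.48  0.83  2.21 -0.58  0.67 -0.5 ] F [-1.3 -0.7  1.1] w 0.088
```

View pics/c3.png

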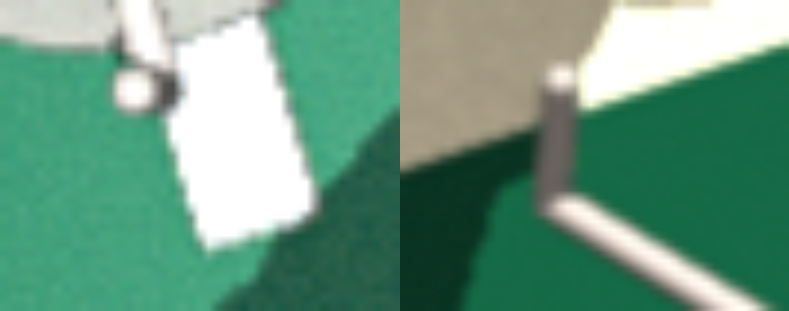

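The tip is within about 0.5° of the tongue direction, so the turn is good. Next comes the ring grasp.

drive_effector:
  moves: {"x":[-0.0056,0,0],"y":[0.0076,0,0],"z":[0,0.02,0],"drx":[-0.001,0,0],"dry":[0.001,0,0],"drz":[0.015,0,0]}

```text
t: 7.3
tool_pos: [0.4437, -0.1462, 0.0804]
tcp_rot: [3.138, -0.009, 0.303]
contact_force: [0.7, 0.1, -0.8]
width: 0.0878
grasp_force: 0.0
```

```bash
python3 -c "
from h import *
delta((.4405,-.1435,.029),.3063)"
```

```text
delta [-0.0027 -0.0037  0.0514] [ 0.0033 -0.0089 -0.0036] at [ 0.4437 -0.1462  0.0804] [ 3.138 -0.009  0.303] q [-0.44  0.51  0.79  2.22 -0.63  0.63 -0.46] F [ 0.7  0.1 -0.8] w 0.0878
```

drive_effector:
  moves: {"x":[-0.0027,0,0,0,0],"y":[-0.0037,0,0,0,0],"z":[0.015,0.015,0.01,0,0],"drx":[0.003,0,0,0,0],"dry":[-0.009,0,0,0,0],"drz":[-0.003,0,0,0,0]}

```text
t: 7.92
tool_pos: [0.4395, -0.1435, 0.0391]
tcp_rot: [-3.142, 0.002, 0.306]
contact_force: [0.5, -0.5, -0.2]
width: 0.0878
grasp_force: 0.0
```

```bash
python3 -c "
from h import *
delta((.4405,-.1435,.029),.3063)"
```

```text
delta [0.001  0.0003 0.0101] [-0.      0.002  -0.0007] at [ 0.4395 -0.1435  0.0391] [-3.142e+00  2.000e-03  3.060e-01] q [-0.36  0.58  0.69  2.24 -0.72  0.56 -0.39] F [ 0.5 -0.5 -0.2] w 0.0878
```

drive_effector:
  moves: {"x":[0.001,0,0],"y":[0,0,0],"z":[0.009,0,0],"drx":[0,0,0],"dry":[0.002,0,0],"drz":[0,0,0]}
  finger_gap: 0.088

```text
t: 8.3
tool_pos: [0.4401, -0.1431, 0.0297]
tcp_rot: [-3.141, 0.001, 0.306]
contact_force: [0.3, -0.3, 0.3]
width: 0.0879
grasp_force: 0.0
```

drive_effector:
  moves: {"x":[0,0,0,0],"y":[0,0,0,0],"z":[0,0,0,0],"drx":[0,0,0,0],"dry":[0,0,0,0],"drz":[0,0,0,0]}
  finger_gap: 0.05
  grip_force: 12

```text
t: 8.8
tool_pos: [0.4403, -0.1431, 0.0298]
tcp_rot: [-3.141, 0.0, 0.306]
contact_force: [0.1, -0.1, 0.9]
width: 0.0619
grasp_force: 12.0
```

drive_effector:
  moves: {"x":[0,0,0,0,0],"y":[0,0,0,0,0],"z":[-0.03,-0.05,-0.05,-0.03,0],"drx":[0,0,0,0,0],"dry":[0,0,0,0,0],"drz":[0,0,0,0,0]}

```text
t: 9.43
tool_pos: [0.4415, -0.1431, 0.1912]
tcp_rot: [3.141, -0.004, 0.306]
contact_force: [-0.0, 0.0, -1.8]
width: 0.0625
grasp_force: 12.0
```

Run:
```python
from h import *
delta((.444,.0615,.195),.3063)
b=manip.get_image('scene')[100:280,160:340]
cv2.imwrite('pics/c4.png',cv2.resize(np.clip(b[:,:,::-1]*1.4,0,255).astype(np.uint8),(540,540),interpolation=cv2.INTER_CUBIC))
```

```text
delta [ 0.0641 -0.1943 -0.0035] [ 0.0002 -0.0038  0.0001] at [ 0.4415 -0.1431  0.1912] [ 3.141 -0.004  0.306] q [-0.68  0.32  1.05  2.15 -0.38  0.86 -0.67] F [-0.   0.  -1.8] w 0.0625
```

View pics/c4.png

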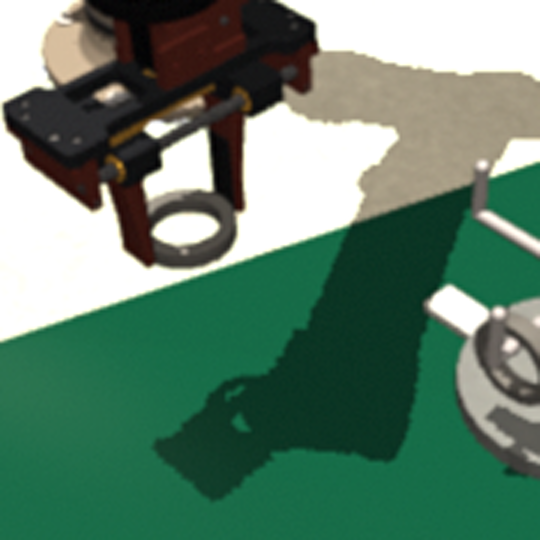

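The ring is gripped flat, centred between the fingers at about (190,228) in the crop. I'll check its offset, then carry it to the hook.

```bash
python3 -c "
from h import *
print(plane('scene',(160+190/3,100+228/3),.168))"
```

```text
[ 0.44595669 -0.14124194  0.168     ]
```

drive_effector:
  moves: {"x":[0,0.016,0.016,0.016,0],"y":[0,-0.0486,-0.0486,-0.0486,0],"z":[-0.02,0,0,0,0],"drx":[0,0,0,0,0],"dry":[-0.004,0,0,0,0],"drz":[0,0,0,0,0]}

```text
t: 10.1
tool_pos: [0.4413, 0.0144, 0.2082]
tcp_rot: [-3.141, 0.007, 0.314]
contact_force: [-0.0, 0.4, -0.5]
width: 0.0623
grasp_force: 12.0
```

```bash
python3 -c "
from h import *
delta((.446,.062,.207),.3063)"
```

```text
delta [ 0.0191 -0.0438  0.0011] [-0.0004  0.007   0.0074] at [0.4413 0.0144 0.2082] [-3.141  0.007  0.314] q [-1.14  0.25  1.13  2.17 -0.29  0.89 -1.09] F [-0.   0.4 -0.5] w 0.0623
```

drive_effector:
  moves: {"x":[0.0095,0.0095,0,0],"y":[-0.022,-0.022,0,0],"z":[0,0,0,0],"drx":[0,0,0,0],"dry":[0.007,0,0,0],"drz":[0.007,0,0,0]}

```text
t: 10.6
tool_pos: [0.4467, 0.0564, 0.2091]
tcp_rot: [3.141, -0.001, 0.297]
contact_force: [-0.0, 0.2, 0.4]
width: 0.062
grasp_force: 12.0
```

Run:
```python
from h import *
delta((.446,.062,.207),.3063)
a=manip.get_image('scene')[100:200,260:400]
b=manip.get_image('top')[200:300,150:290]
c=np.vstack([cv2.resize(x[:,:,::-1],(420,300),interpolation=cv2.INTER_CUBIC) for x in(a,b)])
cv2.imwrite('pics/c5.png',np.clip(c*1.4,0,255).astype(np.uint8))
```

```text
delta [ 0.0009 -0.0056  0.0021] [ 0.0004 -0.0014 -0.0093] at [0.4467 0.0564 0.2091] [ 3.141e+00 -1.000e-03  2.970e-01] q [-1.21  0.26  1.12  2.16 -0.31  0.89 -1.18] F [-0.   0.2  0.4] w 0.062
```

View pics/c5.png

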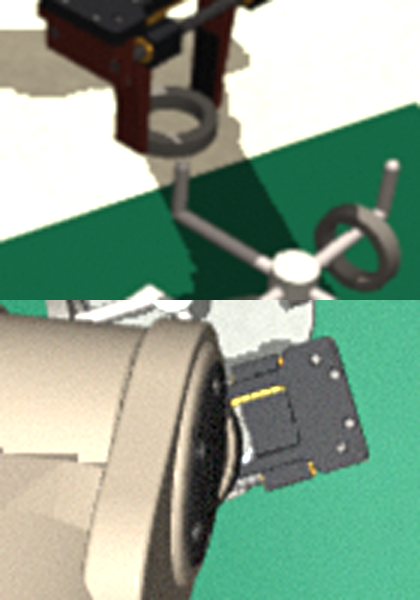

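```bash
python3 -c "
from h import *
print(plane('scene',(317.3,140.6),.186), proj('scene',[[.446,.057,.186],[.446,.057,.193],[.454,.0645,.153]]))"
```

```text
[0.4519673  0.05586693 0.186     ] [[316.2405454  138.827481  ]
 [316.45665981 135.89781692]
 [320.49050853 153.32543881]]
```

drive_effector:
  moves: {"x":[0.0009,0,0,0],"y":[-0.0056,0,0,0],"z":[0.002,0,0.01,0],"drx":[0,0,0,0],"dry":[-0.001,0,0,0],"drz":[-0.009,0,0,0]}

```text
t: 11.2
tool_pos: [0.4458, 0.0635, 0.1968]
tcp_rot: [3.142, -0.0, 0.308]
contact_force: [0.4, 0.6, -0.2]
width: 0.0624
grasp_force: 12.0
```

```bash
python3 -c "
from h import *
delta((.446,.062,.150),.3063)"
```

```text
delta [-0.0003  0.0015  0.0468] [ 0.0001 -0.0001  0.0013] at [0.4458 0.0635 0.1968] [ 3.142 -0.     0.308] q [-1.19  0.29  1.09  2.17 -0.34  0.86 -1.16] F [ 0.4  0.6 -0.2] w 0.0624
```

drive_effector:
  moves: {"x":[-0.0043,0,0,0,0],"y":[0.0015,0,0,0,0],"z":[0,0.015,0.015,0,0],"drx":[0,0,0,0,0],"dry":[0,0,0,0,0],"drz":[0.001,0,0,0,0]}

```text
t: 11.82
tool_pos: [0.4431, 0.0608, 0.1681]
tcp_rot: [-3.141, -0.002, 0.306]
contact_force: [0.5, 0.1, -1.0]
width: 0.0622
grasp_force: 12.0
```

```bash
python3 -c "
from h import *
delta((.4425,.0615,.148),.3063)"
```

```text
delta [-0.0004 -0.0008  0.0201] [-0.0002 -0.0022  0.0002] at [0.4431 0.0608 0.1681] [-3.141e+00 -2.000e-03  3.060e-01] q [-1.13  0.34  1.03  2.21 -0.41  0.8  -1.09] F [ 0.5  0.1 -1. ] w 0.0622
```

No contact force with the ring's underside already below the tip, so it is threaded. I'll lower it the rest of the way.

drive_effector:
  moves: {"x":[0,0,0,0],"y":[-0.0008,0,0,0],"z":[0.01,0.01,0,0],"drx":[0,0,0,0],"dry":[0,0,0,0],"drz":[0,0,0,0]}

```text
t: 12.32
tool_pos: [0.4427, 0.0615, 0.1475]
tcp_rot: [3.142, -0.001, 0.306]
contact_force: [-0.5, -0.9, 0.1]
width: 0.0622
grasp_force: 12.0
```

Run:
```python
from h import *
delta((.4425,.0615,.148),.3063)
a=manip.get_image('scene')[110:210,260:400]
cv2.imwrite('pics/c6.png',np.clip(cv2.resize(a[:,:,::-1],(560,400),interpolation=cv2.INTER_CUBIC)*1.4,0,255).astype(np.uint8))
```

```text
delta [-0.0002 -0.     -0.0005] [ 0.     -0.0014  0.0001] at [0.4427 0.0615 0.1475] [ 3.142e+00 -1.000e-03  3.060e-01] q [-1.08  0.37  0.98  2.22 -0.46  0.76 -1.05] F [-0.5 -0.9  0.1] w 0.0622
```

View pics/c6.png

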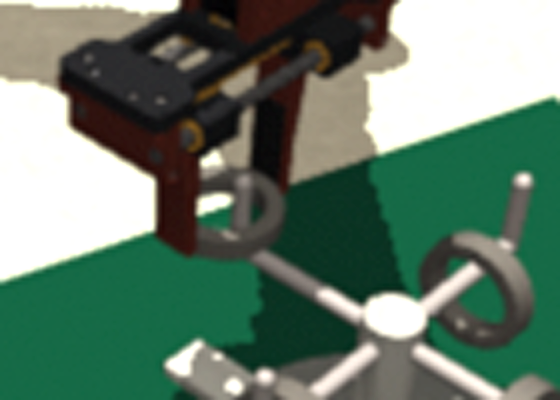

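The upright stands inside the ring at about (245,195) in the crop, with the ring just above the level part. I'll release it, wait, then rise.

drive_effector:
  moves: {"x":[0,0,0,0,0],"y":[0,0,0,0,0],"z":[0,0,0,0,0],"drx":[0,0,0,0,0],"dry":[0,0,0,0,0],"drz":[0,0,0,0,0]}
  finger_gap: 0.086

```text
t: 13.0
tool_pos: [0.4426, 0.0618, 0.1476]
tcp_rot: [-3.141, -0.002, 0.307]
contact_force: [-0.1, 0.4, 0.8]
width: 0.0858
grasp_force: 0.0
```

drive_effector:
  moves: {"x":[0,0,0,0,0],"y":[0,0,0,0,0],"z":[0,-0.02,-0.04,-0.04,0],"drx":[0,0,0,0,0],"dry":[0,0,0,0,0],"drz":[0,0,0,0,0]}

```text
t: 13.62
tool_pos: [0.444, 0.0625, 0.2495]
tcp_rot: [-3.139, -0.006, 0.308]
contact_force: [-0.2, -0.4, -1.0]
width: 0.086
grasp_force: 0.0
```

drive_effector:
  moves: {"x":[0,0,0,0,0],"y":[0.05,0.05,0.05,0.05,0],"z":[0,0,0,0,0],"drx":[0,0,0,0,0],"dry":[0,0,0,0,0],"drz":[0,0,0,0,0]}

```text
t: 14.25
tool_pos: [0.502, -0.1342, 0.2466]
tcp_rot: [3.14, -0.0, 0.298]
contact_force: [1.0, 0.4, -0.5]
width: 0.0858
grasp_force: 0.0
```

Run:
```python
from h import *
a=manip.get_image('scene')[110:260,260:430]
b=manip.get_image('top')[140:290,140:310]
c=np.hstack([cv2.resize(x[:,:,::-1],(400,353),interpolation=cv2.INTER_CUBIC) for x in(a,b)])
cv2.imwrite('pics/c7.png',np.clip(c*1.4,0,255).astype(np.uint8))
```

```text
(no output)
```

View pics/c7.png

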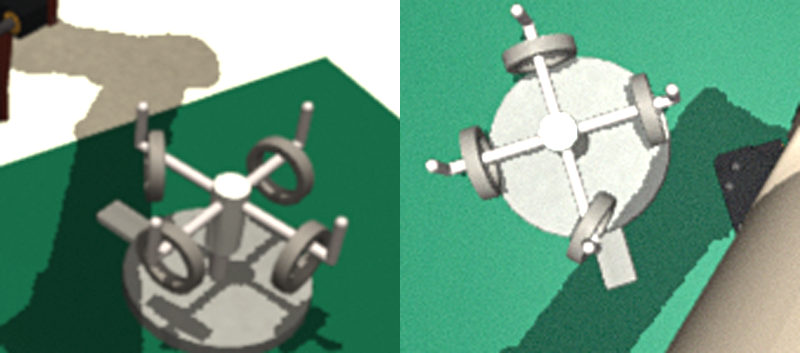

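The ring hangs from the level part of the hook at about (152,165) in the scene crop. The tip is still at about (220,245) in the top view, over the tongue, and the arm is clear.

drive_effector:
  moves: {"x":[0,0,0,0],"y":[0,0,0,0],"z":[0,0,0,0],"drx":[0,0,0,0],"dry":[0,0,0,0],"drz":[0,0,0,0]}

```text
t: 14.85
tool_pos: [0.503, -0.1284, 0.2476]
tcp_rot: [-3.141, -0.002, 0.308]
contact_force: [0.2, 1.1, 0.5]
width: 0.0856
grasp_force: 0.0
```

```bash
python3 -c "
from bench import manip
print(manip.close_job())"
```

```text
the job is handed in; nothing more can be done
None
```

I turned the carousel until the empty hook stood over the tongue, within about 1° by the cameras, then hung the large grey ring on it; the job was handed in at about 15 s with the arm clear, and no verdict was returned.

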